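Fit up two steel plates against the fence for a butt weld

ROBOT

A 7-joint arm with a two-finger parallel gripper is mounted at the origin on the work surface. World frame = base frame: x ahead of the robot, y to its left, z up, the work surface at z = 0. Lengths are in m, angles in rad, forces in N, time in s.
With the tool pointing down it reaches from about 0.4 to 0.875 m from the base axis. Payload 19.3 kg.
Tool frame: the origin (TCP) lies at the centre of the arm's flange, where the gripper is bolted on; the fingertips stand 173 mm ahead of it and the grasp point (between the pads) lies 155 mm ahead of it; x points along the fingers, y is the direction in which the jaws open and shut, and the axes are right-handed (so a half turn about x gives the same grasp; the last joint's range is limited). The gripper opens to 85 mm and grips with 20 to 120 N. Pads are 22 mm wide; open, the fingers measure 114 mm over their backs; the gripper's body (76 mm by 85 mm) begins 54 mm behind the grasp point. The pads swing forward as they close: fully open they stand 13 mm farther back than shut.
Start: joints at [1.062, 0.521, -0.036, 1.599, 0.021, 1.021, -0.113], TCP at [0.266, -0.566, 0.405] pointing down, gripper open.
Joint ranges: [-2.91, 2.91], [-0.3, 2.13], [-1.5, 1.42], [0.17, 2.43], [-1.26, 4.41], [0.16, 1.93], [-2.52, 2.52]. Speed limits (rad/s): [1.89, 1.89, 2.39, 2.39, 3.01, 3.01, 3.01].

INTERFACE

Orientations are given as a unit quaternion [w, x, y, z].
In Python, from bench import robot gives the robot as it stands.
- The arm moves only by the tool move_arm, never from a script. Its argument "commands" is a list of rows, each a list of 2 entries, a list of its own where there are three numbers: the shift along the tool's x, y, z in m, then the turn about the tool's x in rad. A call has 1 to 12 rows; each row is the pose to reach, as a shift and turn from the pose measured when the call began, along the tool's axes at that moment; what a row does not reach only later rows make up. A row lasts 1/10 s, in which the tool goes at most 50 mm and 8.59 degrees, less where a joint would pass 70% of its speed; a pose out of reach is approached as far as the arm can. A call with a gripper value outside its range is refused whole. "gripper" is the opening, from 0 (shut) to 1 (fully open), set as the call begins (left out, the last holds). The fingers move at their own pace and stop on an object; "force" is the grip in N (left out, the last holds). Time passes only in rows, so rows that repeat a pose let the fingers close. It gives the time, the measured TCP pose, the force and the opening at its end, in the units of the state.
- robot.sense(): the state, without advancing time (a new reading comes with each control period).
- robot.get_image(name): name is "scene" or "side" or "wrist"; returns the picture (420x560x3 uint8, blue, green, red); there is no depth.
- robot.get_calibration(name): a dict with "camera_matrix" (3x3 intrinsics, pixels), "R" (3x3) and "t" (3): a world point X has camera coordinates R X + t. Camera axes: x right, y down, z forward; pixel columns grow to the right and rows downward; lengths in m; the calibration is good to about 2 mm. A picture is of the moment at which its call begins: read the wrist's pose just before it. get_calibration takes no time and is no camera call; for the wrist camera it gives the pose at the moment of the call.
- robot.hand_in(): hands the job in, once; it reports no verdict.
The state is a dict: "time_s": time; "qpos": joint angles; "joint_vel": joint speeds; "tau": joint torques, N m; "ee_pos": TCP position; "tcp_rot": TCP orientation; "force": force on the tool from outside, world axes, zero at the start; "torque": the same for the moment, N m; "finger_gap": finger opening in m.
Only numpy, scipy, OpenCV 4.12 (cv2) and the standard library are available. Lean on these libraries where they do the work, as an engineer would, in place of code of your own. Each camera call takes 0.05 s, during which the arm holds its last target.

TASK

Get the two flat steel plates ready for a butt weld: push each along the table until its far edge lies flush against the angle-iron fence, and nudge them together along the fence so that their neighbouring side edges meet with no gap. Only push the plates with the fingertips or the outside of the fingers - do not lift or carry them - and leave the other things on the table where they are.

Things in the scene. Friction and masses are not known exactly. Their poses are not given: they have to be found in the camera images.
- long_plate: the wider plate: flat dark steel plate lying on the table, 100 mm deep (its x) by 120 mm wide (its y) by 10 mm thick, about 0.85 kg; origin at the centre of its underside, z up; at the start its x axis points roughly (within 0.5 rad) at the fence, so its +x edge faces the fence and its -x edge faces the robot. The two plates may stand either way round, one to the left and one to the right
- short_plate: the narrower plate: flat dark steel plate lying on the table, 100 mm deep (its x) by 90 mm wide (its y) by 10 mm thick, about 0.65 kg; origin at the centre of its underside, z up; at the start its x axis points roughly (within 0.5 rad) at the fence, so its +x edge faces the fence and its -x edge faces the robot. The two plates may stand either way round, one to the left and one to the right
- fence_face (a point): middle of the face, at table height, of the fence: a straight length of dark angle iron fixed to the table across the far side of the work, 600 mm long, 30 mm high, 33 mm from front to back. x points square away from the face, off to the far side from the robot; y runs along the fence. The flat face that looks towards the robot is the plane x = 0 of this frame, and reaches 300 mm either way along y
- pipe_offcut: short steel tube standing on end, 42 mm across, 55 mm high; to be left alone; origin at the centre of its underside
- magnet: small red-and-steel welding magnet lying flat, about 60 x 34 x 18 mm, between the two plates; to be left alone; origin under its middle, length along its x
- hammer: hammer, 270 mm long, lying at the robot's right; to be left alone; origin at table height under its middle, length along its x
- brush: brush, 240 mm long, lying at the robot's left; to be left alone; origin at table height under its middle, length along its x
- spray_can: spray can, 64 mm across, 190 mm tall, standing at the far right; to be left alone; origin at the centre of its underside
- nozzle_pot: open brass pot, 70 mm across, 50 mm high, beyond the fence; to be left alone; origin at the centre of its underside
- clamp: flat steel clamp, 170 mm long and 14 mm high, lying beyond the fence; to be left alone; origin under the middle of its 170 mm spine, which lies along its y; two jaws reach up to 78 mm to its +x
Things that resemble listed ones, but are neither listed nor needed, are in the scene too. Leave any blue look-alike of the short_plate alone.

How it is judged:
At the end, for the whole second after the job is handed in: Both plates lie flat and at rest, each with its far edge within 3.5 mm of the fence face and within 2 degrees (0.035 rad) of parallel to it, each centred within 245 mm of the fence's middle, and the side edges of the two plates are within 3.5 mm of touching (x of long_plate in the frame of fence_face between -0.0535 and -0.047 m and y of long_plate in the frame of fence_face between -0.245 and 0.245 m and angle between the x axis of each of long_plate, short_plate and the x axis of fence_face, either way round below 0.035 rad and height (world z) of each of long_plate, short_plate below 0.003 m and angle between each of long_plate, short_plate's own z axis and vertical below 0.03 rad and linear speed of each of long_plate, short_plate below 0.01 m/s and angular speed of each of long_plate, short_plate below 0.05 rad/s and x of short_plate in the frame of fence_face between -0.0535 and -0.047 m and y of short_plate in the frame of fence_face between -0.245 and 0.245 m and (y of short_plate in the frame of long_plate between 0.101 and 0.1085 m or y of short_plate in the frame of long_plate between -0.1085 and -0.101 m)).
It fails at once if a plate is lifted, tipped or carried instead of being pushed flat along the table (height (world z) of any of long_plate, short_plate above 0.008 m or angle between any of long_plate, short_plate's own z axis and vertical above 0.12 rad).
It fails at once if another loose thing on the table is shifted by more than 20 mm (distance of any of pipe_offcut, magnet, hammer, brush, spray_can, nozzle_pot, clamp from where it was at the start of the episode above 0.02 m).
It also fails if it takes over 54 s, if anything falls off the work surface, if the arm or the gripper's body presses on something with over 40 N, if the wrist force passes 120 N, or if a joint passes its speed limit or range.

## Working session

There is one attempt and no reset: what is moved stays moved. The work goes in short steps, Python scripts to look and compute and a tool call to move; the robot and the scene stay as the last step left them, time stands still between calls to the robot, and variables do not carry over. Pictures are saved under pics/ and viewed, and the job is handed in when it is done.

Besides the shell and the picture viewer there is one more tool, called after "Request:" as name(argument=value, ...) on one line, values as JSON. move_arm: Moves the arm, as the interface text tells. Its arguments: {"type":"object","properties":{"commands":{"type":"array","items":{"type":"array"}},"gripper":{"type":"number"},"force":{"type":"number"}},"required":["commands"]}

```bash
mkdir -p pics; ls; python3 - <<'E'
from bench import robot
import cv2,numpy as np
s=robot.sense(); print(s)
for n in ["scene","side","wrist"]:
    im=robot.get_image(n); cv2.imwrite(f"pics/{n}0.png",im)
    c=robot.get_calibration(n); print(n,c)
E
```

```text
pics
{'time_s': 0.0, 'qpos': array([ 1.06178301,  0.52205856, -0.03634871,  1.59999972,  0.02121732,
        1.02109389, -0.11282494]), 'joint_vel': array([ 0.00197502, -0.00127947, -0.00079916, -0.00045353,  0.00068532,
        0.0011952 , -0.00086818]), 'tau': array([-5.32957856e-04, -9.27073431e+01,  1.97980665e+00, -3.69916499e+01,
        1.77816855e-02,  8.29364522e-03,  1.58569155e-04]), 'ee_pos': array([ 0.2654707 , -0.56566895,  0.40410058]), 'tcp_rot': array([-0.15350234, -0.69003526, -0.15429676,  0.69027595]), 'force': array([ 0.16356848, -0.91178346, -0.50377945]), 'torque': array([-0.00922847,  0.00355911, -0.04404853]), 'finger_gap': 0.08584866755105695}
scene {'camera_matrix': array([[440.62356076,   0.        , 279.83617708],
       [  0.        , 440.62356076, 208.4089107 ],
       [  0.        ,   0.        ,   1.        ]]), 'R': array([[-0.0941246 ,  0.99553603,  0.00696969],
       [ 0.83939054,  0.08312202, -0.53713522],
       [-0.5353168 , -0.04470734, -0.84346735]]), 't': array([ 0.03756285, -0.44108002,  1.46384106])}
side {'camera_matrix': array([[535.28918109,   0.        , 277.30678911],
       [  0.        , 535.28918109, 223.55043187],
       [  0.        ,   0.        ,   1.        ]]), 'R': array([[-0.93079002, -0.36552716,  0.004454  ],
       [-0.20323831,  0.50732815, -0.83744393],
       [ 0.30384886, -0.78038967, -0.54650511]]), 't': array([0.53886293, 0.13056504, 1.34208648])}
wrist {'camera_matrix': array([[374.21583432,   0.        , 276.5831377 ],
       [  0.        , 374.21583432, 211.34084359],
       [  0.        ,   0.        ,   1.        ]]), 'R': array([[ 4.24299635e-01, -9.05521808e-01, -2.73948625e-04],
       [-8.69933877e-01, -4.07708169e-01,  2.77469093e-01],
       [-2.51366006e-01, -1.17491718e-01, -9.60734525e-01]]), 't': array([-0.62479769, -0.03534755,  0.37872415])}
```

View pics/scene0.png

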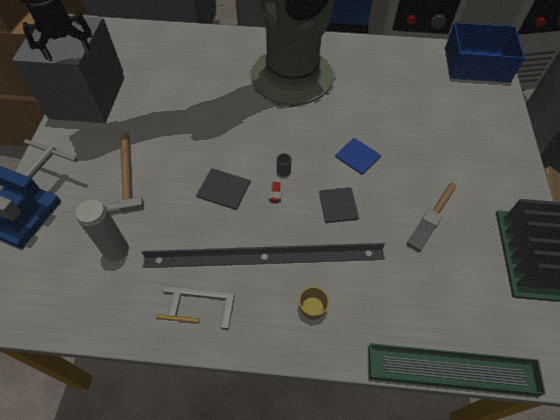

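View pics/side0.png

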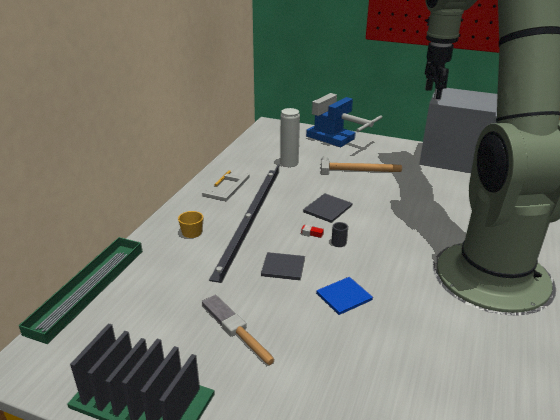

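View pics/wrist0.png

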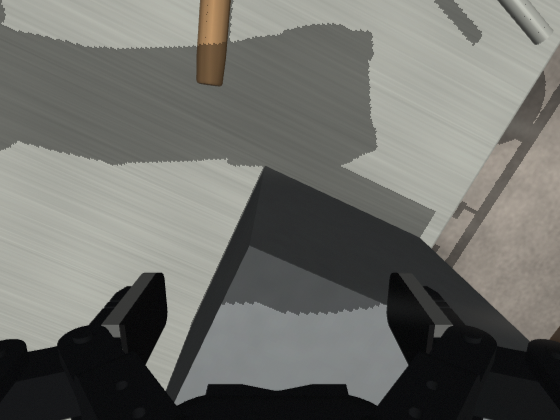

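The scene view shows two dark plates, centred near (223,188) and (338,205). The blue look-alike is at (358,155), the pipe at (284,163), the magnet at (276,191), and the fence runs (143,258)–(383,252). In the side view the dark plates are near (328,207) and (284,265), and the blue one is at (344,295). The wrist camera is looking over the grey block. Next I'll measure the corners from both views.

```bash
cat > h.py <<'E'
import cv2,numpy as np
from bench import robot
def ray(c,uv):
    d=np.linalg.inv(c["camera_matrix"])@np.array([uv[0],uv[1],1.]); R=c["R"]
    return -R.T@c["t"], R.T@d
def onplane(c,uv,z):
    o,d=ray(c,uv); return o+d*(z-o[2])/d[2]
def proj(c,X):
    p=c["camera_matrix"]@(c["R"]@np.asarray(X,float)+c["t"]); return p[:2]/p[2]
def tri(c1,u1,c2,u2):
    o1,d1=ray(c1,u1);o2,d2=ray(c2,u2);d1/=np.linalg.norm(d1);d2/=np.linalg.norm(d2)
    A=np.stack([d1,-d2],1); s=np.linalg.lstsq(A,o2-o1,rcond=None)[0]
    p,q=o1+s[0]*d1,o2+s[1]*d2
    return (p+q)/2,np.linalg.norm(p-q)
def blob(m,seed,size=None):
    n,l,st,ce=cv2.connectedComponentsWithStats(m.astype(np.uint8),connectivity=4)
    k=l[seed[1],seed[0]]; return (l==k).astype(np.uint8) if k else None
E
python3 - <<'E'
from h import *
for n,seeds in [("scene",[(223,188),(338,205),(284,160),(276,186)]),("side",[(328,207),(284,265),(340,235),(315,231)])]:
    im=cv2.imread(f"pics/{n}0.png")
    for s in seeds: print(n,s,im[s[1],s[0]])
    x0,y0,w,h=(130,130,280,150) if n=="scene" else (180,140,220,200)
    cv2.imwrite(f"pics/{n}0c.png",cv2.resize(im[y0:y0+h,x0:x0+w],None,fx=2.8,fy=2.8,interpolation=cv2.INTER_CUBIC))
E
```

```text
scene (223, 188) [55 51 56]
scene (338, 205) [54 52 53]
scene (284, 160) [33 31 34]
scene (276, 186) [ 38  44 117]
side (328, 207) [80 75 74]
side (284, 265) [80 73 74]
side (340, 235) [42 39 40]
side (315, 231) [ 12  18 171]
```

View pics/scene0c.png

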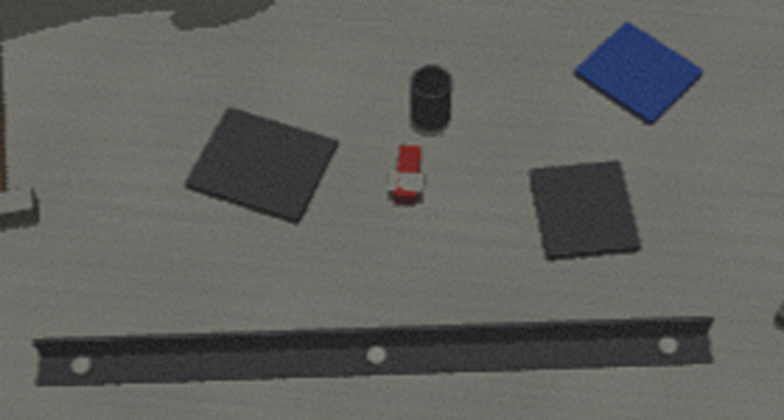

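View pics/side0c.png

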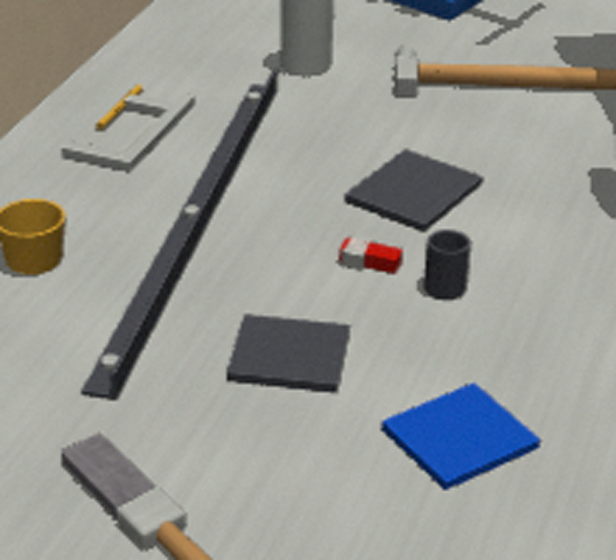

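```bash
cat >> h.py <<'E'
def quad(m):
    cs,_=cv2.findContours(m,cv2.RETR_EXTERNAL,cv2.CHAIN_APPROX_NONE); c=max(cs,key=cv2.contourArea)
    for e in np.linspace(0.02,0.12,21):
        q=cv2.approxPolyDP(c,e*cv2.arcLength(c,True),True)[:,0].astype(float)
        if len(q)==4: break
    c=c[:,0].astype(float); L=[]
    for i in range(4):
        a,b=q[i],q[(i+1)%4]; d=b-a; n=np.linalg.norm(d); d/=n
        s=(c-a)@d; r=np.abs((c-a)@[-d[1],d[0]])
        p=c[(s>.12*n)&(s<.88*n)&(r<3.5)].astype(np.float32)
        v=cv2.fitLine(p,cv2.DIST_HUBER,0,.01,.01).ravel(); L.append(np.cross([v[2],v[3],1],[v[2]+v[0],v[3]+v[1],1]))
    out=[]
    for i in range(4):
        x=np.cross(L[i-1],L[i]); out.append(x[:2]/x[2])
    return np.array(out)
E
python3 - <<'E'
from h import *
for n,th,seeds in [("scene",75,[(223,188),(338,205)]),("side",95,[(328,207),(284,265)])]:
    im=cv2.imread(f"pics/{n}0.png"); g=im.max(2); c=robot.get_calibration(n)
    for s in seeds:
        m=blob(g<th,s); q=quad(m); P=np.array([onplane(c,u,.005) for u in q])[:,:2]
        print(n,m.sum(),q.round(1).tolist(),'\n',P.round(4).tolist(),'ctr',P.mean(0).round(4),'sides',np.linalg.norm(P-np.roll(P,-1,0),axis=1).round(4))
c=robot.get_calibration("side");cs=robot.get_calibration("scene")
for z in(0,.03): print([onplane(cs,u,z)[:2].round(4).tolist() for u in [(143,252),(143,267),(384,244),(384,259)]])
for u in [(222,280),(279,175)]: print(onplane(c,u,0).round(3))
for u,v in [((142.5,251),(279,166))]: print(tri(cs,u,c,v))
for nm,u in [("pipe",(284,175)),("mag",(275.5,192)),("blue",(358,155)),("hamhead",(127,205)),("brush",(422,232)),("can",(113,250))]: print(nm,onplane(cs,u,0).round(3))
E
```

```text
scene 1398 [[211.2, 168.3], [195.5, 196.1], [235.8, 209.6], [250.2, 180.3]] 
 [[0.4127, -0.1939], [0.5107, -0.2194], [0.5429, -0.1042], [0.4432, -0.0788]] ctr [ 0.4774 -0.1491] sides [0.1013 0.1196 0.1029 0.1191]
scene 1107 [[350.3, 187.5], [318.9, 190.6], [325.4, 222.5], [358.3, 219.2]] 
 [[0.4402, 0.1991], [0.4592, 0.1132], [0.5591, 0.135], [0.5408, 0.2209]] ctr [0.4998 0.167 ] sides [0.088  0.1023 0.0878 0.103 ]
side 796 [[301.2, 210.8], [330.5, 221.8], [352.9, 203.9], [324.2, 193.6]] 
 [[0.5442, -0.1056], [0.4464, -0.0802], [0.4119, -0.2014], [0.5113, -0.2287]] ctr [ 0.4785 -0.154 ] sides [0.101  0.126  0.1031 0.1275]
side 938 [[267.4, 252.5], [260.3, 275.0], [298.9, 279.5], [304.0, 256.5]] 
 [[0.5579, 0.1248], [0.5385, 0.2189], [0.4434, 0.1999], [0.4627, 0.1056]] ctr [0.5006 0.1623] sides [0.0961 0.097  0.0962 0.0972]
[[0.6879, -0.3189], [0.7283, -0.3082], [0.6055, 0.2871], [0.6482, 0.2857]]
[[0.702, -0.3074], [0.7412, -0.297], [0.6221, 0.2804], [0.6635, 0.2791]]
[0.621 0.266 0.   ]
[ 0.691 -0.3    0.   ]
(array([ 0.69647265, -0.31171844,  0.0260675 ]), np.float64(0.0024253979079042393))
pipe [0.412 0.013 0.   ]
mag [ 0.472 -0.005  0.   ]
blue [0.318 0.221 0.   ]
hamhead [ 0.554 -0.398  0.   ]
brush [0.56  0.387 0.   ]
can [ 0.69  -0.396  0.   ]
```

The right-hand dark plate measures about 101×120 mm, so it is long_plate. The left-hand dark one is about 102×88 mm, so it is short_plate. The blue plate at scene (358,155) is the look-alike, excluded by colour; the crops above show the two dark plates against it. Next I need the tool axes, so I can place the wrist camera and plan the yaw.

```bash
cat >> h.py <<'E'
from scipy.spatial.transform import Rotation as Rn
def tool(s=None):
    s=s or robot.sense(); q=s["tcp_rot"]; return s["ee_pos"],Rn.from_quat([q[1],q[2],q[3],q[0]]).as_matrix()
def togo(target,yaw_z=None,s=None):
    """shift in tool axes to TCP target, turn about tool x so that tool z points (horizontally) at angle yaw_z"""
    p,R=tool(s); d=R.T@(np.asarray(target)-p); th=None
    if yaw_z is not None:
        v=R.T@np.array([np.cos(yaw_z),np.sin(yaw_z),0]); th=np.arctan2(-v[1],v[2])
    return d.round(4),th
E
python3 - <<'E'
from h import *
p,R=tool(); print(p,R.round(3))
c=robot.get_calibration("wrist"); C=-c["R"].T@c["t"]; print("cam in tool",R.T@(C-p),"cam axes in tool cols\n",(R.T@c["R"].T).round(3))
print(np.arctan2(R[1,2],R[0,2]))
for y in (.135,.135+np.pi): print(togo([.43,-.02,.45],y))
E
```

```text
[ 0.26544474 -0.56570794  0.40426068] [[-0.     0.425 -0.905]
 [ 0.001 -0.905 -0.425]
 [-1.    -0.001  0.   ]]
cam in tool [ 3.07661816e-02  7.67031298e-05 -7.07902017e-02] cam axes in tool cols
 [[-0.001 -0.277  0.961]
 [ 1.    -0.001  0.   ]
 [ 0.001  0.961  0.277]]
-2.7028616255879605
(array([-0.0454, -0.4242, -0.3808]), np.float64(-2.837861787181034))
(array([-0.0454, -0.4242, -0.3808]), np.float64(0.3037308664087598))
```

```bash
python3 - <<'E'
from h import *
print(togo([.52,-.01,.46],.135+np.pi))
E
```

```text
(array([-0.0554, -0.395 , -0.4665]), np.float64(0.3037308664087598))
```

Request:
move_arm(commands=[[[-0.055,-0.03,-0.035],0.03],[[-0.055,-0.066,-0.078],0.08],[[-0.055,-0.1,-0.117],0.13],[[-0.055,-0.132,-0.156],0.18],[[-0.055,-0.165,-0.195],0.23],[[-0.055,-0.198,-0.234],0.28],[[-0.055,-0.231,-0.273],0.304],[[-0.055,-0.264,-0.312],0.304],[[-0.055,-0.297,-0.351],0.304],[[-0.055,-0.33,-0.39],0.304],[[-0.055,-0.363,-0.429],0.304],[[-0.055,-0.395,-0.467],0.304]], gripper=0.5)

```text
time_s: 1.35
ee_pos: [0.5079, -0.0359, 0.4596]
tcp_rot: [-0.047, -0.705, -0.048, 0.706]
force: [1.8, -1.7, -0.6]
finger_gap: 0.0428
```

```bash
python3 - <<'E'
from h import *
s=robot.sense(); print(s["time_s"],tool(s)[0],np.arctan2(tool(s)[1][1,2],tool(s)[1][0,2]),s["finger_gap"],abs(s["joint_vel"]).max())
c=robot.get_calibration("wrist"); im=robot.get_image("wrist"); cv2.imwrite("pics/w1.png",im)
import pickle; pickle.dump(c,open("w1.pkl","wb"))
E
```

```text
1.35 [ 0.50790594 -0.03585175  0.45964337] -3.0069877925476547 0.04278640628018564 1.027430152663208
```

View pics/w1.png

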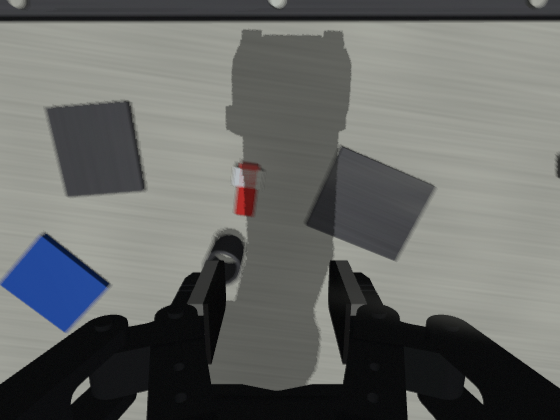

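The wrist view shows the fence front edge at row ~19, short_plate at (95,148), long_plate at (370,203) partly in the gripper's shadow, and the magnet at (247,188). The arm was still settling, so I'll take a second picture to measure from.

```bash
python3 - <<'E'
from h import *
import pickle
s=robot.sense();c=robot.get_calibration("wrist"); im=robot.get_image("wrist"); cv2.imwrite("pics/w2.png",im)
print(s["time_s"],tool(s)[0],abs(s["joint_vel"]).max())
pickle.dump(c,open("w2.pkl","wb"))
g=im.max(2)
print(im[19:24,100],[im[y,x] .tolist() for x,y in[(95,148),(320,200),(370,203),(300,200),(450,200)]])
for x in (60,160,400,500): print(x,g[0:36,x].tolist())
E
```

```text
1.4 [ 0.51027688 -0.02829039  0.45961527] 0.18021771420013707
[[69 66 65]
 [54 53 51]
 [20 19 18]
 [25 24 23]
 [24 22 23]] [[69, 67, 66], [89, 94, 93], [76, 73, 73], [89, 94, 93], [154, 162, 161]]
60 [67, 66, 66, 67, 71, 69, 68, 65, 67, 67, 69, 71, 69, 69, 67, 62, 67, 67, 68, 66, 46, 19, 22, 23, 23, 41, 104, 163, 160, 158, 157, 158, 159, 161, 163, 161]
160 [68, 68, 68, 68, 69, 69, 69, 68, 69, 70, 69, 68, 68, 67, 69, 64, 66, 66, 67, 68, 61, 25, 22, 21, 24, 22, 56, 131, 157, 160, 160, 158, 156, 158, 159, 157]
400 [69, 68, 68, 67, 66, 69, 71, 69, 68, 67, 67, 69, 69, 70, 68, 68, 68, 62, 67, 68, 69, 68, 46, 24, 20, 22, 22, 40, 103, 162, 160, 160, 163, 166, 167, 166]
500 [70, 69, 69, 70, 71, 69, 68, 68, 69, 68, 68, 69, 70, 71, 70, 70, 68, 56, 64, 66, 67, 68, 58, 20, 23, 23, 23, 23, 55, 130, 160, 159, 157, 159, 161, 163]
```

View pics/w2.png

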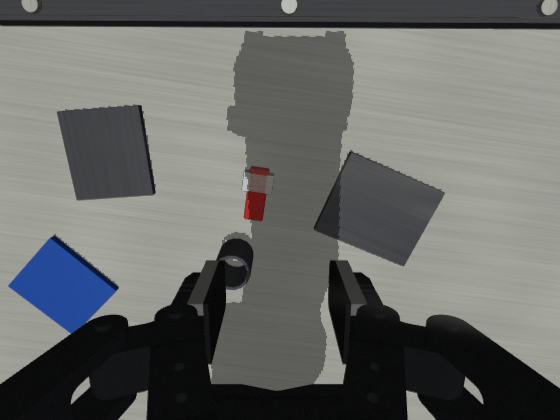

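```bash
python3 - <<'E'
from h import *
import pickle
c=pickle.load(open("w2.pkl","rb")); im=cv2.imread("pics/w2.png"); g=cv2.medianBlur(im.max(2),3).astype(int)
sc=robot.get_calibration("scene")
def fence():
    top=[];bot=[]
    for x in range(20,545,5):
        col=g[10:45,x].astype(float)
        b=np.argmax(col>85);  # first table row
        r=b-1+(85-col[b-1])/(col[b]-col[b-1]); bot.append((x,10+r))
        t=np.argmax(col<45); r=t-1+(45-col[t-1])/(col[t]-col[t-1]); top.append((x,10+r))
    for nm,p,z in(("top",top,.03),("bot",bot,0.)):
        vx,vy,x0,y0=cv2.fitLine(np.array(p,np.float32),cv2.DIST_HUBER,0,.01,.01).ravel()
        A,B=[onplane(c,(x,y0+vy/vx*(x-x0)),z) for x in(20,540)]
        d=B-A; n=np.array([-d[1],d[0]])  ; n/=np.linalg.norm(n)
        if n[0]<0:n=-n
        print(nm,A.round(4),B.round(4),"normal ang",np.arctan2(n[1],n[0]).round(4),"n.p",(n@A[:2]).round(4))
fence()
for s in((100,150),(390,210)):
    m=blob((g<82),s); m2=blob((g<82)&(g>50),s)
    for nm,mm,z in(("all",m,.005),("top",m2,.01)):
        mm=cv2.morphologyEx(mm,cv2.MORPH_OPEN,np.ones((3,3),np.uint8))
        q=quad(mm); P=np.array([onplane(c,u,z) for u in q])[:,:2]
        print(nm,mm.sum(),q.round(1).tolist(),'\n',P.round(4).tolist(),'ctr',P.mean(0).round(4),'sides',np.linalg.norm(P-np.roll(P,-1,0),axis=1).round(4))
        e=P-np.roll(P,1,0); print('   edge angs mod 90',[(round(((np.arctan2(v[1],v[0])+np.pi/4)%(np.pi/2))-np.pi/4,3)) for v in e])
# heights: triangulate wrist vs scene corners of top robot-side
print(tri(c,(0,0),sc,(0,0))[1])
E
```

```text
top [0.6228 0.2406 0.03  ] [ 0.6909 -0.2581  0.03  ] normal ang 0.1359 n.p 0.6496
bot [0.6204 0.2603 0.    ] [ 0.6939 -0.278   0.    ] normal ang 0.1357 n.p 0.6499
all 7356 [[140.4, 105.2], [57.1, 111.1], [76.9, 198.8], [155.0, 193.2]] 
 [[0.5579, 0.1303], [0.5387, 0.2207], [0.4416, 0.1996], [0.4614, 0.1094]] ctr [0.4999 0.165 ] sides [0.0924 0.0994 0.0923 0.0988]
   edge angs mod 90 [np.float64(0.214), np.float64(0.209), np.float64(0.214), np.float64(0.216)]
top 7080 [[137.2, 105.5], [57.1, 111.1], [76.9, 198.8], [152.0, 193.3]] 
 [[0.5574, 0.132], [0.5392, 0.2178], [0.4433, 0.197], [0.4621, 0.1113]] ctr [0.5005 0.1645] sides [0.0877 0.0982 0.0877 0.0975]
   edge angs mod 90 [np.float64(0.214), np.float64(0.209), np.float64(0.214), np.float64(0.217)]
all 7382 [[339.7, 171.4], [312.4, 228.5], [403.4, 264.7], [443.2, 192.9]] 
 [[0.517, -0.0984], [0.4448, -0.0791], [0.4145, -0.1974], [0.5093, -0.222]] ctr [ 0.4714 -0.1492] sides [0.0747 0.1221 0.098  0.1238]
   edge angs mod 90 [np.float64(-0.062), np.float64(-0.261), np.float64(-0.251), np.float64(-0.254)]
top 6445 [[340.1, 175.1], [338.8, 238.3], [403.1, 265.2], [443.7, 191.9]] 
 [[0.5137, -0.0988], [0.4387, -0.1114], [0.4157, -0.1951], [0.5113, -0.2199]] ctr [ 0.4699 -0.1563] sides [0.076  0.0867 0.0987 0.1211]
   edge angs mod 90 [np.float64(-0.02), np.float64(0.168), np.float64(-0.268), np.float64(-0.254)]
0.18282922632097506
```

```bash
cat >> h.py <<'E'
FA=.1358; n_=np.array([np.cos(FA),np.sin(FA)]); f_=np.array([-n_[1],n_[0]])
def uv2xy(u,v): return n_*(.65+u)+f_*(v-.103)
def xy2uv(p): p=np.asarray(p)[...,:2]; return np.stack([p@n_-.65,p@f_+.103],-1)
def goto(u,v,z,turn=0.): return togo([*uv2xy(u,v),z],FA+np.pi+turn)
def st():
    s=robot.sense(); p,R=tool(s); print("t",round(s["time_s"],2),"uv",xy2uv(p).round(4),"z",p[2].round(4),"yaw rel",round((np.arctan2(R[1,2],R[0,2])-FA-np.pi+np.pi)%(2*np.pi)-np.pi,4),"F",s["force"].round(1),"gap",round(s["finger_gap"],4),"q7",s["qpos"][6].round(2),"xdown",R[:,0].round(3))
E
python3 - <<'E'
from h import *
import pickle
c=pickle.load(open("w2.pkl","rb"));sc=robot.get_calibration("scene")
print(tri(c,(76.9,198.8),sc,(350.3,187.5)),tri(c,(403.2,265),sc,(211.2,168.3)))
st(); print(goto(-.285,-.10,.195))
E
```

```text
(array([0.44229666, 0.19853986, 0.00748053]), np.float64(0.0004726554776540218)) (array([ 0.41767882, -0.1928997 ,  0.01279384]), np.float64(0.002146781477127666))
t 1.45 uv [-0.1499  0.0026] z 0.4594 yaw rel 0.0068 F [ 0.1 -1.1 -0.3] gap 0.0426 q7 -1.56 xdown [ 0.     0.003 -1.   ]
(array([0.264 , 0.1025, 0.136 ]), np.float64(0.006841782421529855))
```

Request:
move_arm(commands=[[[0.02,0.025,0.034],0.007],[[0.05,0.05,0.068],0.007],[[0.08,0.077,0.102],0.007],[[0.11,0.102,0.136],0.007],[[0.15,0.102,0.136],0.007],[[0.19,0.102,0.136],0.007],[[0.23,0.102,0.136],0.007],[[0.255,0.102,0.136],0.007],[[0.264,0.102,0.136],0.007],[[0.264,0.102,0.136],0.007],[[0.264,0.102,0.136],0.007]], gripper=0.6)

```text
time_s: 2.55
ee_pos: [0.3893, -0.1513, 0.1959]
tcp_rot: [0.047, 0.706, 0.049, -0.705]
force: [-0.7, -0.2, 0.6]
finger_gap: 0.0515
```

```bash
python3 - <<'E'
from h import *
st(); print(goto(-.285,-.10,.18))
im=robot.get_image("wrist"); cv2.imwrite("pics/w3.png",im)
E
```

```text
t 2.55 uv [-0.2848 -0.0996] z 0.1959 yaw rel -0.0002 F [-0.7 -0.2  0.6] gap 0.0515 q7 -1.4 xdown [ 0.001  0.003 -1.   ]
(array([0.0159, 0.0004, 0.0003]), np.float64(-0.0002415214643944332))
```

View pics/w3.png

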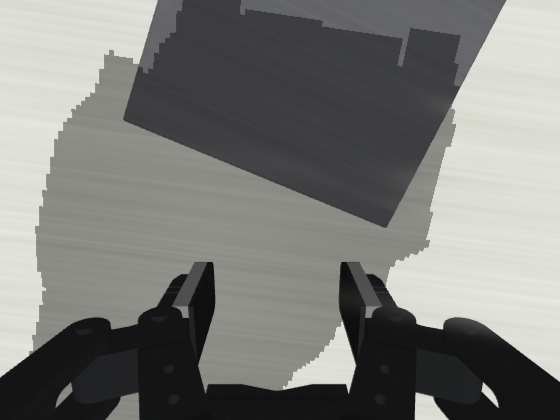

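The view shows long_plate's rear edge running (124,120)–(386,227). The fingertips, at rows ≥262, are well behind it. Next I descend, slowly near the table.

Request:
move_arm(commands=[[[0.01,0,0],0],[[0.018,0,0],0],[[0.02,0,0],0],[[0.021,0,0],0],[[0.022,0,0],0],[[0.022,0,0],0]])

```text
time_s: 3.2
ee_pos: [0.3894, -0.1513, 0.1741]
tcp_rot: [0.047, 0.706, 0.049, -0.705]
force: [-0.1, -0.5, 0.2]
finger_gap: 0.0512
```

```bash
python3 - <<'E'
from h import *
st()
E
```

```text
t 3.2 uv [-0.2846 -0.0996] z 0.1741 yaw rel -0.0003 F [-0.1 -0.5  0.2] gap 0.0512 q7 -1.41 xdown [ 0.002  0.003 -1.   ]
```

Request:
move_arm(commands=[[[0.002,0,0],0],[[0.003,0,0],0],[[0.003,0,0],0]])

```text
time_s: 3.5
ee_pos: [0.3894, -0.1513, 0.171]
tcp_rot: [0.047, 0.706, 0.049, -0.705]
force: [0.4, 0.3, -0.1]
finger_gap: 0.0512
```

Request:
move_arm(commands=[[[0.001,0,0],0],[[0.002,0,0],0],[[0.002,0,0],0]])

```text
time_s: 3.8
ee_pos: [0.3894, -0.1513, 0.17]
tcp_rot: [0.047, 0.706, 0.049, -0.705]
force: [-6.6, 2.6, 40.0]
finger_gap: 0.0515
```

```bash
python3 - <<'E'
from h import *
st()
im=robot.get_image("side"); cv2.imwrite("pics/s3.png",cv2.resize(im[140:320,230:430],None,fx=3,fy=3))
E
```

```text
t 3.8 uv [-0.2847 -0.0996] z 0.17 yaw rel -0.0003 F [-6.6  2.6 40. ] gap 0.0515 q7 -1.42 xdown [ 0.002  0.002 -1.   ]
```

View pics/s3.png

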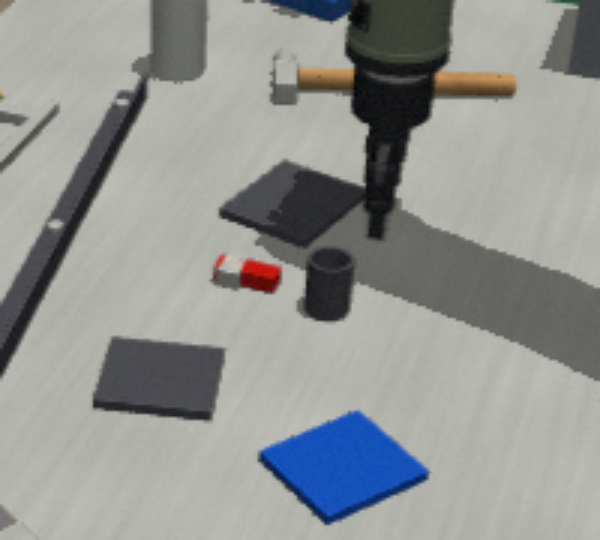

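Touch-off puts the fingertips on the table at TCP z≈0.170 for this opening, and the arm is stiff. I'll raise 4 mm and push towards the fence, which is tool −z.

Request:
move_arm(commands=[[[-0.004,0,0],0],[[-0.004,0,-0.007],0],[[-0.004,0,-0.014],0],[[-0.004,0,-0.021],0],[[-0.004,0,-0.028],0],[[-0.004,0,-0.035],0],[[-0.004,0,-0.042],0],[[-0.004,0,-0.049],0],[[-0.004,0,-0.056],0],[[-0.004,0,-0.063],0],[[-0.004,0,-0.07],0],[[-0.004,0,-0.07],0]])

```text
time_s: 5.05
ee_pos: [0.4596, -0.1416, 0.1739]
tcp_rot: [0.047, 0.706, 0.049, -0.705]
force: [-0.4, 0.1, 0.1]
finger_gap: 0.0513
```

```bash
python3 - <<'E'
from h import *
st()
im=robot.get_image("wrist"); cv2.imwrite("pics/w4.png",im)
E
```

```text
t 5.05 uv [-0.2138 -0.0996] z 0.1739 yaw rel 0.0 F [-0.4  0.1  0.1] gap 0.0513 q7 -1.44 xdown [ 0.002  0.002 -1.   ]
```

View pics/w4.png

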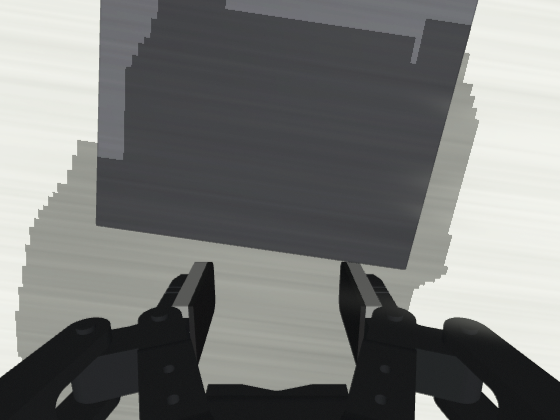

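The plate is rotating square as it moves; its rear edge now runs (97,225)–(406,268). I'll continue.

Request:
move_arm(commands=[[[0,0,-0.007],0],[[0,0,-0.014],0],[[0,0,-0.021],0],[[0,0,-0.028],0],[[0,0,-0.035],0],[[0,0,-0.042],0],[[0,0,-0.049],0],[[0,0,-0.056],0],[[0,0,-0.063],0],[[0,0,-0.07],0],[[0,0,-0.076],0],[[0,0,-0.076],0]])

```text
time_s: 6.3
ee_pos: [0.5355, -0.1311, 0.1743]
tcp_rot: [0.047, 0.707, 0.049, -0.704]
force: [0.1, -0.4, 0.1]
finger_gap: 0.0515
```

```bash
python3 - <<'E'
from h import *
st()
im=robot.get_image("wrist"); cv2.imwrite("pics/w5.png",im)
E
```

```text
t 6.3 uv [-0.1371 -0.0994] z 0.1743 yaw rel 0.0005 F [ 0.1 -0.4  0.1] gap 0.0515 q7 -1.45 xdown [ 0.004  0.002 -1.   ]
```

View pics/w5.png

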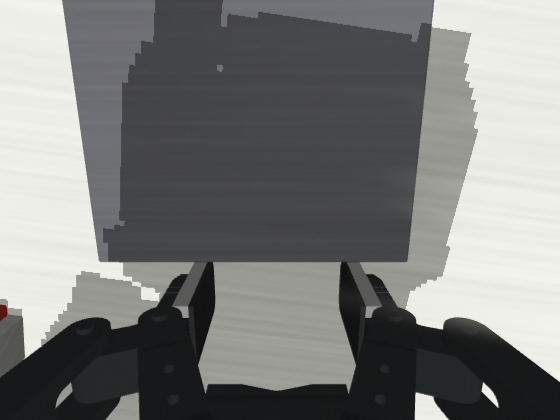

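The plate is now square on both fingers, with its rear edge level at row 262. About 26 mm remains, so I'll approach the fence and then press gently.

Request:
move_arm(commands=[[[0,0,-0.006],0],[[0,0,-0.012],0],[[0,0,-0.017],0],[[0,0,-0.02],0],[[0,0,-0.022],0],[[0,0,-0.022],0]])

```text
time_s: 6.95
ee_pos: [0.5572, -0.1281, 0.1743]
tcp_rot: [0.047, 0.707, 0.049, -0.704]
force: [-0.5, -1.0, -1.1]
finger_gap: 0.0513
```

Request:
move_arm(commands=[[[0,0,-0.001],0],[[0,0,-0.002],0],[[0,0,-0.002],0]])

```text
time_s: 7.25
ee_pos: [0.5592, -0.1279, 0.1744]
tcp_rot: [0.047, 0.707, 0.049, -0.704]
force: [-2.3, 0.6, -0.5]
finger_gap: 0.0514
```

```bash
python3 - <<'E'
from h import *
st()
E
```

```text
t 7.25 uv [-0.1133 -0.0994] z 0.1744 yaw rel 0.0005 F [-2.3  0.6 -0.5] gap 0.0514 q7 -1.45 xdown [ 0.004  0.002 -1.   ]
```

Request:
move_arm(commands=[[[0,0,-0.0007],0],[[0,0,-0.0015],0],[[0,0,-0.0015],0]])

```text
time_s: 7.55
ee_pos: [0.5603, -0.1278, 0.1743]
tcp_rot: [0.047, 0.707, 0.049, -0.704]
force: [-6.9, 0.0, 2.7]
finger_gap: 0.0514
```

```bash
python3 - <<'E'
from h import *
st()
E
```

```text
t 7.55 uv [-0.1122 -0.0994] z 0.1743 yaw rel 0.0003 F [-6.9  0.   2.7] gap 0.0514 q7 -1.46 xdown [ 0.003  0.002 -1.   ]
```

Request:
move_arm(commands=[[[0,0,-0.001],0],[[0,0,-0.001],0]])

```text
time_s: 7.75
ee_pos: [0.5607, -0.1278, 0.1742]
tcp_rot: [0.047, 0.706, 0.049, -0.705]
force: [-9.6, -0.0, 4.1]
finger_gap: 0.0512
```

```bash
python3 - <<'E'
from h import *
st(); print(goto(-.215,.20,.174))
im=robot.get_image("side"); cv2.imwrite("pics/s6.png",cv2.resize(im[140:320,200:400],None,fx=3,fy=3))
E
```

```text
t 7.75 uv [-0.1118 -0.0995] z 0.1742 yaw rel 0.0001 F [-9.6 -0.   4.1] gap 0.0512 q7 -1.46 xdown [ 0.001  0.002 -1.   ]
(array([ 0.0007, -0.2995,  0.1032]), np.float64(6.268485031530935e-05))
```

View pics/s6.png

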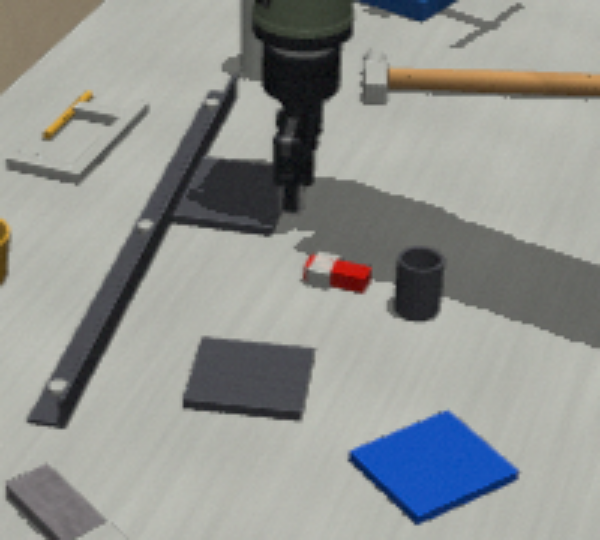

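Both edges sit against each other: the long plate is against the fence, with about 10 N of reaction. Next, lift over the magnet and pipe to behind short_plate.

Request:
move_arm(commands=[[[0,0,0.008],0],[[-0.04,0,0.02],0],[[-0.09,-0.01,0.04],0],[[-0.1,-0.045,0.07],0],[[-0.1,-0.09,0.09],0],[[-0.1,-0.135,0.103],0],[[-0.1,-0.18,0.103],0],[[-0.1,-0.225,0.103],0],[[-0.1,-0.265,0.103],0],[[-0.1,-0.29,0.103],0],[[-0.1,-0.2995,0.103],0],[[-0.1,-0.2995,0.103],0]], gripper=0.5)

```text
time_s: 9.0
ee_pos: [0.4178, 0.1555, 0.2749]
tcp_rot: [0.048, 0.706, 0.05, -0.705]
force: [0.7, -0.5, 0.2]
finger_gap: 0.0428
```

```bash
python3 - <<'E'
from h import *
st(); print(goto(-.215,.20,.176)); c=robot.get_calibration("wrist")
im=robot.get_image("wrist"); cv2.imwrite("pics/w7.png",im)
print(goto(-.215,.20,.176))
E
```

```text
t 9.0 uv [-0.215   0.2005] z 0.2749 yaw rel 0.002 F [ 0.7 -0.5  0.2] gap 0.0428 q7 -2.04 xdown [ 0.002  0.003 -1.   ]
(array([0.0989, 0.0008, 0.0003]), np.float64(0.002007002949182537))
(array([ 0.0988, -0.0005,  0.0002]), np.float64(0.0003196464768958845))
```

View pics/w7.png

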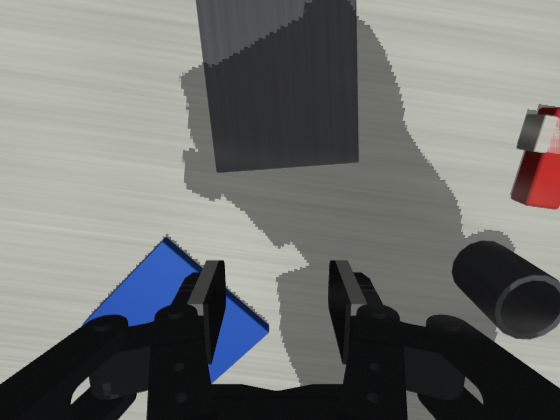

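```bash
python3 - <<'E'
from h import *
c=robot.get_calibration("wrist")
for nm,u in [("blueR",(268,326)),("blueT",(167,237)),("plL",(217,172)),("plR",(358,162)),("pipe base",(455,270))]: print(nm,xy2uv(onplane(c,u,.01)).round(4))
E
```

```text
blueR [-0.2963  0.2059]
blueT [-0.229   0.2726]
plL [-0.1854  0.2374]
plR [-0.179   0.1487]
pipe base [-0.2528  0.0783]
```

Blue plate's nearest corner is about 40 mm from the landing spot, so it is clear. Descending and pushing short_plate.

Request:
move_arm(commands=[[[0.04,0.002,0],0],[[0.075,0.003,0],0],[[0.09,0.003,0],0],[[0.097,0.003,0],0],[[0.1,0.003,0],0],[[0.1,0.003,0],0]])

```text
time_s: 9.65
ee_pos: [0.4189, 0.151, 0.1752]
tcp_rot: [0.047, 0.706, 0.048, -0.705]
force: [0.3, -0.2, -0.2]
finger_gap: 0.0425
```

```bash
python3 - <<'E'
from h import *
st()
E
```

```text
t 9.65 uv [-0.2145  0.1959] z 0.1752 yaw rel -0.0007 F [ 0.3 -0.2 -0.2] gap 0.0425 q7 -2.09 xdown [ 0.002  0.002 -1.   ]
```

Request:
move_arm(commands=[[[0,0,-0.01],0],[[0,0,-0.02],0],[[0,0,-0.028],0],[[0,0,-0.036],0],[[0,0,-0.044],0],[[0,0,-0.052],0],[[0,0,-0.06],0],[[0,0,-0.068],0],[[0,0,-0.076],0],[[0,0,-0.084],0],[[0,0,-0.09],0],[[0,0,-0.09],0]])

```text
time_s: 10.85
ee_pos: [0.509, 0.1632, 0.1755]
tcp_rot: [0.047, 0.707, 0.048, -0.704]
force: [0.0, 0.0, -0.8]
finger_gap: 0.0429
```

Request:
move_arm(commands=[[[0,0,-0.004],0],[[0,0,-0.007],0],[[0,0,-0.0085],0],[[0,0,-0.0095],0],[[0,0,-0.0095],0]])

```text
time_s: 11.35
ee_pos: [0.5184, 0.1644, 0.1755]
tcp_rot: [0.047, 0.707, 0.048, -0.704]
force: [-2.7, -0.7, -1.4]
finger_gap: 0.0428
```

```bash
python3 - <<'E'
from h import *
st()
im=robot.get_image("wrist"); cv2.imwrite("pics/w8.png",im)
E
```

```text
t 11.35 uv [-0.1141  0.1957] z 0.1755 yaw rel -0.0012 F [-2.7 -0.7 -1.4] gap 0.0428 q7 -2.01 xdown [ 0.003  0.003 -1.   ]
```

View pics/w8.png

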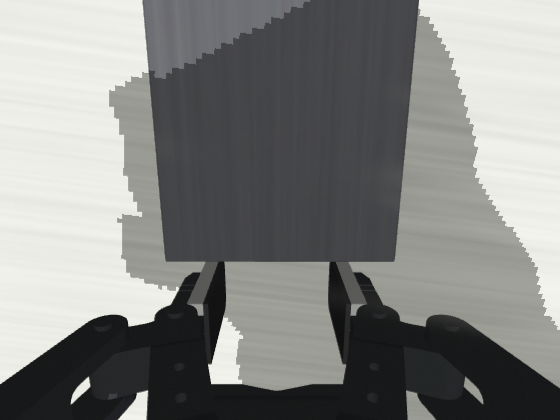

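The short plate is square on the fingers, with its rear edge level at row 261. Now the final press.

Request:
move_arm(commands=[[[0,0,-0.001],0],[[0,0,-0.002],0],[[0,0,-0.0025],0],[[0,0,-0.0025],0]])

```text
time_s: 11.8
ee_pos: [0.5205, 0.1647, 0.1755]
tcp_rot: [0.047, 0.706, 0.048, -0.705]
force: [-7.0, -0.6, 1.9]
finger_gap: 0.0428
```

```bash
python3 - <<'E'
from h import *
st()
im=robot.get_image("scene"); cv2.imwrite("pics/sc9.png",cv2.resize(im[130:280,130:410],None,fx=2.8,fy=2.8,interpolation=cv2.INTER_CUBIC))
E
```

```text
t 11.8 uv [-0.112   0.1957] z 0.1755 yaw rel -0.001 F [-7.  -0.6  1.9] gap 0.0428 q7 -2.01 xdown [ 0.002  0.002 -1.   ]
```

View pics/sc9.png

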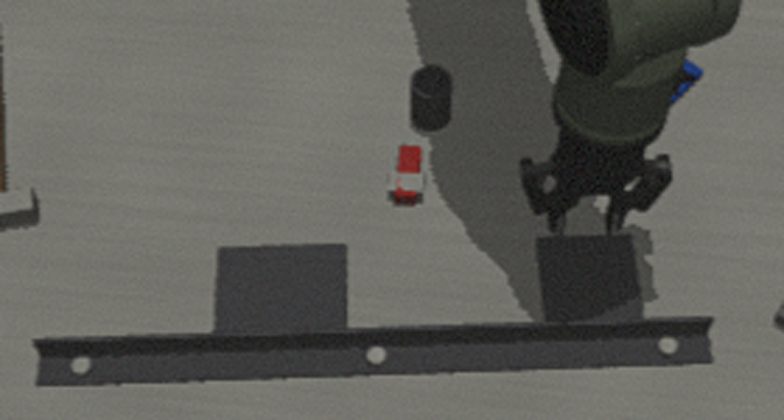

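Both plates lie flush: in the crop the edges touch the fence top from (215,335) to (348,328), and from (545,322) to (643,317). Next I lift, turn 90° and come down outside short_plate's +v side, to slide it along the fence with both fingers.

```bash
python3 - <<'E'
from h import *
print(goto(-.051,.278,.2555,np.pi/2))
sc=robot.get_calibration("scene")
print([xy2uv(onplane(sc,u,.0)).round(3) for u in [(408,247),(418,250),(452,184)]])
E
```

```text
(array([-0.0797, -0.0825, -0.0611]), np.float64(-1.571821074477941))
[array([-0.   ,  0.365]), array([0.009, 0.389]), array([-0.192,  0.527])]
```

Request:
move_arm(commands=[[[0,0,0.006],0],[[-0.03,0,0.012],0],[[-0.07,0,0.012],-0.1],[[-0.08,-0.02,0],-0.25],[[-0.08,-0.04,-0.02],-0.4],[[-0.08,-0.06,-0.04],-0.55],[[-0.08,-0.08,-0.06],-0.7],[[-0.08,-0.082,-0.061],-0.85],[[-0.08,-0.082,-0.061],-1.0],[[-0.08,-0.082,-0.061],-1.15],[[-0.08,-0.082,-0.061],-1.3],[[-0.08,-0.082,-0.061],-1.45]])

```text
time_s: 13.05
ee_pos: [0.5699, 0.254, 0.2559]
tcp_rot: [0.505, 0.496, 0.505, -0.493]
force: [0.7, 0.4, -0.7]
finger_gap: 0.0426
```

```bash
python3 - <<'E'
from h import *
st(); print(goto(-.051,.278,.176,np.pi/2))
E
```

```text
t 13.05 uv [-0.051   0.2775] z 0.2559 yaw rel 1.4551 F [ 0.7  0.4 -0.7] gap 0.0426 q7 -0.89 xdown [ 0.003  0.003 -1.   ]
(array([ 0.0799, -0.0003, -0.0002]), np.float64(-0.1156965850227713))
```

Request:
move_arm(commands=[[[0.02,0,0],-0.116],[[0.03,0,0],-0.116],[[0.03,0,0],-0.116]])

```text
time_s: 13.35
ee_pos: [0.5696, 0.2538, 0.2246]
tcp_rot: [0.532, 0.467, 0.532, -0.465]
force: [-0.7, 0.1, 0.4]
finger_gap: 0.0428
```

```bash
python3 - <<'E'
from h import *
st(); print(goto(-.051,.278,.176,np.pi/2))
im=robot.get_image("wrist"); cv2.imwrite("pics/w10.png",im)
c=robot.get_calibration("wrist")
import pickle; pickle.dump(c,open("w10.pkl","wb"))
E
```

```text
t 13.35 uv [-0.0513  0.2773] z 0.2246 yaw rel 1.5671 F [-0.7  0.1  0.4] gap 0.0428 q7 -0.82 xdown [ 0.001  0.002 -1.   ]
(array([ 0.0486,  0.0002, -0.0006]), np.float64(-0.003665087942158901))
```

View pics/w10.png

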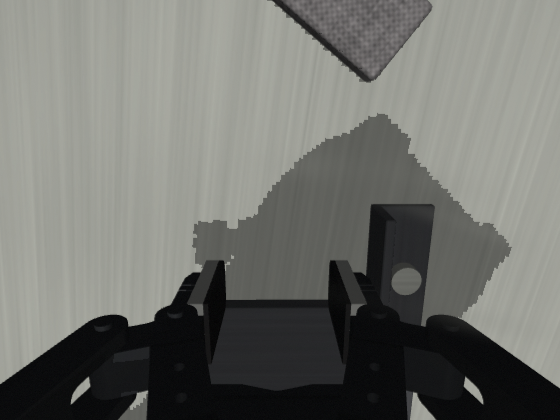

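The +v edge of short_plate is at row ~300 between the fingers, and the brush head is far off at (370,80). I'll compute the clearance.

```bash
python3 - <<'E'
from h import *
import pickle
c=pickle.load(open("w10.pkl","rb"))
for u in [(225,299),(340,299),(371,206),(368,80)]: print(xy2uv(onplane(c,u,.01)).round(4))
E
```

```text
[-0.0787  0.2449]
[-0.0153  0.2446]
[-0.0017  0.2977]
[-0.0071  0.3588]
```

Request:
move_arm(commands=[[[0.025,0,0],-0.003],[[0.04,0,0],-0.003],[[0.047,0,0],-0.003],[[0.049,0,0],-0.003],[[0.049,0,0.008],-0.003],[[0.049,0,0.018],-0.003],[[0.049,0,0.026],-0.003],[[0.049,0,0.034],-0.003],[[0.049,0,0.042],-0.003],[[0.049,0,0.05],-0.003],[[0.049,0,0.055],-0.003],[[0.049,0,0.055],-0.003]])

```text
time_s: 14.6
ee_pos: [0.5775, 0.1988, 0.1767]
tcp_rot: [0.533, 0.466, 0.532, -0.464]
force: [0.3, 0.8, -0.2]
finger_gap: 0.0428
```

```bash
python3 - <<'E'
from h import *
st(); print(goto(-.051,.10,.176,np.pi/2))
im=robot.get_image("scene"); cv2.imwrite("pics/sc11.png",cv2.resize(im[130:280,130:410],None,fx=2.8,fy=2.8,interpolation=cv2.INTER_CUBIC))
E
```

```text
t 14.6 uv [-0.0509  0.2218] z 0.1767 yaw rel 1.5696 F [ 0.3  0.8 -0.2] gap 0.0428 q7 -0.78 xdown [ 0.003  0.002 -1.   ]
(array([4.000e-04, 1.000e-04, 1.218e-01]), np.float64(-0.0012420818184911728))
```

View pics/sc11.png

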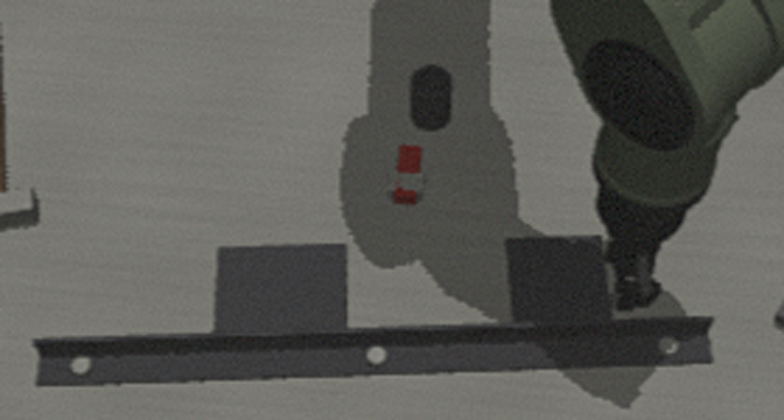

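Short plate has slid along the fence and stayed square (now at crop x 505–612). I'll continue.

Request:
move_arm(commands=[[[0,0,0.01],0],[[0,0,0.02],0],[[0,0,0.03],0],[[0,0,0.04],0],[[0,0,0.05],0],[[0,0,0.06],0],[[0,0,0.07],0],[[0,0,0.08],0],[[0,0,0.09],0],[[0,0,0.1],0],[[0,0,0.107],0],[[0,0,0.11],0]])

```text
time_s: 15.85
ee_pos: [0.5922, 0.089, 0.1763]
tcp_rot: [0.533, 0.466, 0.532, -0.464]
force: [-0.3, 5.4, 3.3]
finger_gap: 0.0423
```

Request:
move_arm(commands=[[[0,0,0.008],0],[[0,0,0.016],0],[[0,0,0.022],0],[[0,0,0.026],0],[[0,0,0.026],0]])

```text
time_s: 16.35
ee_pos: [0.5958, 0.0625, 0.1762]
tcp_rot: [0.532, 0.466, 0.532, -0.465]
force: [0.1, -0.5, 0.2]
finger_gap: 0.0427
```

```bash
python3 - <<'E'
from h import *
st()
im=robot.get_image("scene"); cv2.imwrite("pics/sc12f.png",im);cv2.imwrite("pics/sc12.png",cv2.resize(im[200:260,190:340],None,fx=5,fy=5,interpolation=cv2.INTER_CUBIC))
E
```

```text
t 16.35 uv [-0.0512  0.0842] z 0.1762 yaw rel 1.5682 F [ 0.1 -0.5  0.2] gap 0.0427 q7 -0.58 xdown [ 0.002  0.001 -1.   ]
```

View pics/sc12.png

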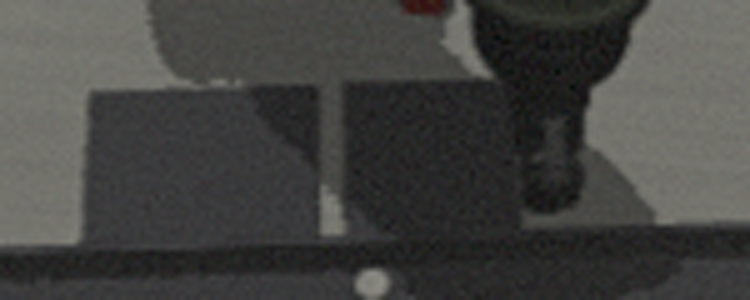

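The crop shows a gap of ~24 px (≈12–13 mm) between plates. I'll push 15 mm slowly, so they meet and move together by a couple of mm.

Request:
move_arm(commands=[[[0,0,0.004],0],[[0,0,0.007],0],[[0,0,0.0095],0],[[0,0,0.011],0],[[0,0,0.012],0],[[0,0,0.013],0],[[0,0,0.014],0],[[0,0,0.015],0],[[0,0,0.0155],0],[[0,0,0.0155],0]])

```text
time_s: 17.4
ee_pos: [0.5976, 0.0479, 0.1761]
tcp_rot: [0.532, 0.466, 0.532, -0.465]
force: [-1.1, 7.8, 0.9]
finger_gap: 0.043
```

```bash
python3 - <<'E'
from h import *
st()
im=robot.get_image("scene"); cv2.imwrite("pics/sc13f.png",im);cv2.imwrite("pics/sc13.png",cv2.resize(im[200:260,190:340],None,fx=5,fy=5,interpolation=cv2.INTER_CUBIC))
E
```

```text
t 17.4 uv [-0.0514  0.0695] z 0.1761 yaw rel 1.569 F [-1.1  7.8  0.9] gap 0.043 q7 -0.55 xdown [ 0.002  0.002 -1.   ]
```

View pics/sc13.png

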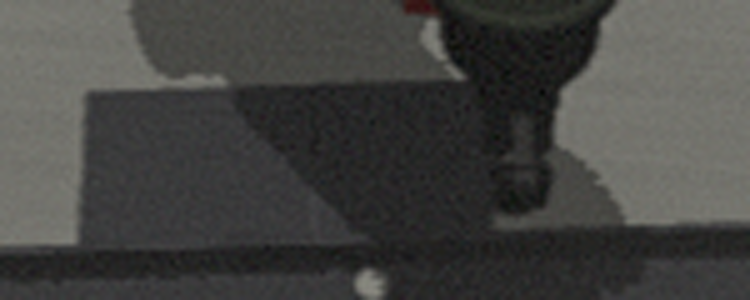

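The gap is closed: the plates show as one dark block, with an 8 N reaction. I'll back off, lift, turn back and inspect from above.

```bash
python3 - <<'E'
from h import *
print(goto(-.15,-.04,.36,0))
E
```

```text
(array([-0.1842, -0.0981,  0.1095]), np.float64(1.5690080996623559))
```

Request:
move_arm(commands=[[[0,0,-0.004],0],[[0,0,-0.012],0],[[-0.03,0,-0.015],0],[[-0.07,0,-0.015],0.1],[[-0.11,0,-0.015],0.25],[[-0.15,0.01,0.01],0.4],[[-0.184,0.03,0.04],0.55],[[-0.184,0.05,0.07],0.7],[[-0.184,0.08,0.1],0.85],[[-0.184,0.098,0.11],1.0],[[-0.184,0.098,0.11],1.15],[[-0.184,0.098,0.11],1.3]])

```text
time_s: 18.65
ee_pos: [0.7093, -0.0483, 0.3595]
tcp_rot: [0.139, 0.694, 0.14, -0.693]
force: [-0.6, 1.4, -0.7]
finger_gap: 0.0423
```

```bash
python3 - <<'E'
from h import *
st();print(goto(-.15,-.04,.36,0))
E
```

```text
t 18.65 uv [ 0.0463 -0.0409] z 0.3595 yaw rel 0.2623 F [-0.6  1.4 -0.7] gap 0.0423 q7 -1.34 xdown [ 0.001  0.001 -1.   ]
(array([-0.0007, -0.0518,  0.1893]), np.float64(0.2623076251566157))
```

I wrote the sideways sign wrong, so the arm went over the fence instead. It was at height and harmless. Correcting now.

Request:
move_arm(commands=[[[0,-0.01,0.04],0.13],[[0,-0.025,0.085],0.262],[[0,-0.035,0.125],0.262],[[0,-0.045,0.16],0.262],[[0,-0.052,0.185],0.262],[[0,-0.052,0.189],0.262],[[0,-0.052,0.189],0.262],[[0,-0.052,0.189],0.262]])

```text
time_s: 19.45
ee_pos: [0.5158, -0.0734, 0.3594]
tcp_rot: [0.048, 0.706, 0.049, -0.705]
force: [-0.1, -0.1, 0.1]
finger_gap: 0.0426
```

```bash
python3 - <<'E'
from h import *
import pickle
st()
c=robot.get_calibration("wrist"); im=robot.get_image("wrist"); cv2.imwrite("pics/w14.png",im); pickle.dump(c,open("w14.pkl","wb"))
E
```

```text
t 19.45 uv [-0.1489 -0.0395] z 0.3594 yaw rel 0.0006 F [-0.1 -0.1  0.1] gap 0.0426 q7 -1.54 xdown [ 0.002  0.002 -1.   ]
```

View pics/w14.png

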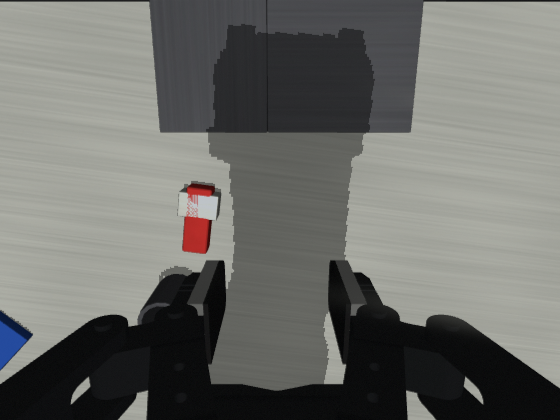

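The wrist view shows the plates joined, with a hairline seam at column 268 and one common rear edge at row ~131. I'll measure how straight it is.

```bash
python3 - <<'E'
from h import *
import pickle
c=pickle.load(open("w14.pkl","rb")); im=cv2.imread("pics/w14.png"); g=im.max(2).astype(float)
th=lambda x: 85
def sub(col,r0,r1):
    seg=col[r0:r1]; k=r0+np.argmax(np.diff(seg)); 
    # half-level crossing
    lo,hi=col[k-4:k-1].mean(),col[k+3:k+6].mean(); h=(lo+hi)/2
    for i in range(k-2,k+3):
        if col[i]<h<=col[i+1]: return i+(h-col[i])/(col[i+1]-col[i])
    return np.nan
for nm,a,b in(("short",168,262),("long",273,402)):
    p=[(x,sub(g[:,x],118,145)) for x in range(a,b,3)]; p=np.array([q for q in p if q[1]==q[1]],np.float32)
    vx,vy,x0,y0=cv2.fitLine(p,cv2.DIST_HUBER,0,.01,.01).ravel()
    A,B=[xy2uv(onplane(c,(x,y0+vy/vx*(x-x0)),.01)) for x in(a,b)]
    print(nm,A.round(4),B.round(4),"ang",np.arctan2(A[0]-B[0],A[1]-B[1]).round(4),len(p))
# side edges along mid row
for r in (125,100,70):
    row=g[r]; print(r,[xy2uv(onplane(c,(x,r),.01)).round(4).tolist() for x in (np.argmin(np.diff(row[120:200]))+120.5, 267+np.argmin(row[262:274])-5, 380.5+np.argmax(np.diff(row[380:440])))], row[262:274].astype(int))
E
```

```text
short [-0.1005  0.0516] [-0.1008 -0.027 ] ang 0.0037 32
long [-0.1006 -0.0362] [-0.1008 -0.1439] ang 0.0021 43
125 [[-0.0948, 0.059], [-0.0948, -0.0312], [-0.0948, -0.1504]] [44 46 44 45 41 25 45 47 46 46 46 46]
100 [[-0.0749, 0.0589], [-0.0749, -0.0313], [-0.0749, -0.1509]] [45 44 45 44 43 31 46 46 46 47 46 45]
70 [[-0.0519, 0.0585], [-0.0519, -0.0315], [-0.0519, -0.151]] [45 46 46 46 40 36 46 46 46 44 45 45]
```

Both rear edges are at u = −0.1005 to −0.1008, angles are ≤0.004 rad, and the total width is 210 mm, so there is no gap. One last scene/side check of the neighbours, compared with the start, before handing in.

```bash
python3 - <<'E'
from h import *
a=cv2.imread("pics/scene0.png"); b=robot.get_image("scene"); cv2.imwrite("pics/sc15f.png",b)
s=robot.get_image("side"); a2=cv2.imread("pics/side0.png")
def red(im): 
    m=(im[...,2].astype(int)>im[...,1].astype(int)*2)&(im[...,2]>70); m[:130]=0; y,x=np.nonzero(m[:, :560]); k=(x>250)&(x<345)&(y>170)&(y<250); return x[k].mean().round(1),y[k].mean().round(1)
print(red(a),red(b),red(a2),red(s))
cv2.imwrite("pics/cmp.png",np.hstack([b[120:340,60:500][:, :400],cv2.resize(s[140:340,190:390],(220,220))]))
E
```

```text
(np.float64(275.4), np.float64(188.5)) (np.float64(275.6), np.float64(188.6)) (np.float64(315.3), np.float64(231.4)) (np.float64(315.3), np.float64(231.3))
```

View pics/cmp.png

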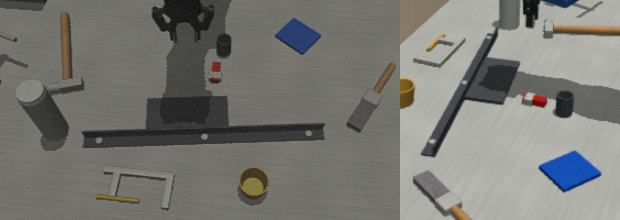

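The plates show as one block against the fence, crop (147,97)–(228,128), and the magnet, pipe and other things are where they were. Handing in.

```bash
python3 - <<'E'
from bench import robot
print(robot.hand_in(), robot.sense()["time_s"])
E
```

```text
the job is handed in; nothing more can be done
the job is handed in; nothing more can be done
```

I pushed both plates flush against the fence and closed them together edge to edge, then handed the job in at about 19.6 s of the 54 s.

**How it was done:** I pushed each plate square to the fence with the two half-open fingers, until the fence pushed back with about 7–10 N. Then I slid short_plate along the fence until it met long_plate and the two moved together slightly.

**Last checks from the wrist camera:**

| Check | Measured |
|---|---|
| Rear edges of both plates, distance from fence face | 100.5–100.8 mm (plates are 100 mm deep) |
| Angle to the fence, short_plate / long_plate | 0.004 / 0.002 rad |
| Joined width | about 210 mm (120 + 90 mm), hairline seam |

**Other things on the table:** the magnet had moved less than 0.3 px in either camera. By eye in the final pictures, everything else looks where it was, and the blue plate was not touched.

**What went wrong or was left out:**
- I got one sideways sign wrong when lifting away, so the arm passed over the fence. It was at height and touched nothing.
- Finding the table height gave a 40 N fingertip touch, below the 120 N wrist limit.
- I did not press the plates against the fence again after joining them, because their rear edges had not moved.

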